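# Lay up two post feet for tack welding

## Robot

A 6-joint arm with a two-finger parallel gripper is mounted at the origin on the work surface. World frame = base frame: x ahead of the robot, y to its left, z up, the work surface at z = 0. Lengths are in m, angles in rad, forces in N, time in s.
With the tool pointing down it reaches from about 0.35 to 0.875 m from the base axis. Payload 15.5 kg.
Tool frame: the origin (TCP) lies at the centre of the arm's flange, where the gripper is bolted on; the fingertips stand tip_reach ahead of it and the grasp point (between the pads) lies 155 mm ahead of it (tip_reach is the distance from the TCP to the fingertips, in m); z points along the fingers, y is the line along which they close (so a half turn about z gives the same grasp; the last joint's range is limited). The gripper opens to 85 mm and grips with 20 to 120 N. Pads are 22 mm wide; open, the fingers measure 114 mm over their backs; the gripper's body (76 mm by 85 mm) begins 54 mm behind the grasp point. The pads swing forward as they close: fully open they stand 13 mm farther back than shut.
Start: joints at [1.058, 0.494, 1.345, -0, 1.302, -0.096], TCP at [0.254, 0.571, 0.405] pointing down, gripper open.
Joint ranges: [-2.91, 2.91], [-0.82, 2.16], [0.22, 2.67], [-1.22, 4.37], [0.12, 2.79], [-3.08, 3.08]. Speed limits (rad/s): [1.89, 1.89, 2.57, 3.01, 3.01, 3.01].

## Interface

Orientations are given as a rotation vector (axis times angle).
In Python, from rig import state, snapshot, get_calibration, job_done, tip_reach gives the robot as it stands. The module is installed in compiled form; this text tells all that it offers.
- The arm moves only by the shell command python3 -m crank 'ROWS'. ROWS is JSON, a list of rows, each a list of 3 entries, a list of its own where there are three numbers: the shift along the tool's x, y, z in mm, then the turn, a rotation vector about the tool's x, y, z in rad, then the opening, from 0 (shut) to 1 (fully open). In form: [[[dx, dy, dz], [ax, ay, az], gripper], ...]. A call has 1 to 20 rows; each row shifts and turns the commanded pose from where the row before left it, along the tool's axes as they then stand; what a row does not reach is not made up. A row lasts 1/10 s, in which the tool goes at most 50 mm and 8.59 degrees, less where a joint would pass 70% of its speed; a pose out of reach is approached as far as the arm can. A call is refused whole if a number of a shift passes 50 or a number of a turn 0.15, either way. A call with a gripper value outside its range is refused whole. The fingers move at their own pace and stop on an object; the grip force is fixed at half the most. Time passes only in rows, so rows that do not move let the fingers close. It gives the time, the measured TCP pose, the force, the opening and the grip force at its end, in the units of the state.
- state(): the state, without advancing time (a new reading comes with each control period).
- snapshot(name): name is "side" or "top" or "wrist"; returns (picture, depth): 420x560x3 uint8, blue, green, red; 420x560 float32, m along the optical axis (not along the pixel's ray), 0 where there is no reading.
- get_calibration(name): a dict with "camera_matrix" (3x3 intrinsics, pixels), "extrinsics" (4x4, takes a point from world to camera coordinates). Camera axes: x right, y down, z forward; pixel columns grow to the right and rows downward; lengths in m; the calibration is good to about 2 mm. A picture is of the moment at which its call begins: read the wrist's pose just before it. get_calibration takes no time and is no camera call; for the wrist camera it gives the pose at the moment of the call.
- job_done(): hands the job in; it is judged then, once.
The state is a dict: "time_s": time; "q": joint angles; "dq": joint speeds; "joint_efforts": joint torques, N m; "ee_pos": TCP position; "tcp_rot": TCP orientation; "contact_force": force on the tool from outside, world axes, zero at the start; "wrist_torque": the same for the moment, N m; "finger_gap": finger opening in m; "grip_force": force on a finger pad.
Only numpy, scipy, OpenCV 4.12 (cv2) and the standard library are available. Lean on these libraries where they do the work, as an engineer would, in place of code of your own. Each camera call takes 0.05 s, during which the arm holds its last target. There are 200 camera calls.

## Task

Lay up the two post feet ready for tacking. On the rectangular block stack, from the bottom up, the rectangular base plate (its long side along the block's), the square tube upright on it and the small square cap on top; on the round table lay the round flange with the pipe upright on it. Centre every piece on the one below with all the square-sided ones squared up to each other, let go of everything, and leave the tin, hammer and brush where they are.

Things in the scene. Friction and masses are not known exactly. Their poses are not given: they have to be found in the camera images.
- plate_mid (a point): Rectangular steel base plate, 100 x 50 x 12 mm, four dark bolt holes, lying flat (loose, about 0.46 kg). The point is its centre, half-way up (6 mm above its underside); x along its 100 mm side, y along its 50 mm side, z up.
- tube_mid (a point): Short piece of square steel tube, 40 x 40 mm outside, 4 mm wall, 60 mm tall, open at both ends, standing upright (loose, about 0.25 kg). The point is its centre, half-way up (30 mm above its lower end); x and y square to its sides, z along its bore, up.
- cap_mid (a point): Small plain square steel cap plate, 46 x 46 x 12 mm, no holes, lying flat (loose, about 0.2 kg). The point is its centre, 6 mm above its underside; x and y along its sides, z up.
- flange_mid (a point): Round steel flange, a flat disc 52 mm in diameter and 15 mm thick with a 16 mm hole in the middle, lying flat (loose, about 0.22 kg). The point is its centre, 7.5 mm above its underside; z up.
- pipe_mid (a point): Short piece of round steel pipe, 42 mm outside diameter, 4 mm wall, 50 mm tall, open at both ends, standing upright (loose, about 0.16 kg). The point is its centre, half-way up (25 mm above its lower end); z along its bore, up.
- block_top (a point): Rectangular aluminium welding block, 130 x 85 mm and 25 mm high, fixed to the bench. The point is the centre of its flat top face, 25 mm above the bench; x along its 130 mm side, y along its 85 mm side, z up.
- turntable_top (a point): Round aluminium welding table, 110 mm in diameter and 25 mm high, fixed to the bench (it does not turn). The point is the centre of its flat top face, 25 mm above the bench; z up.
- tin_mid (a point): Bystander, to be left alone: closed round tin of paste, 60 mm in diameter, 50 mm tall, standing loose among the parts. The point is its centre, half-way up.
- hammer: Bystander, to be left alone: loose hammer lying on the bench at the left-hand (+y) edge of the parts, head away from the robot.
- brush: Bystander, to be left alone: loose hand brush lying on the bench at the right-hand (-y) edge of the parts, pointing away from the robot.

How it is judged:
At the end, for the whole second after the job is handed in: Plate on block, flange on round table: centred within 12 mm. Tube on plate, cap on tube, pipe on flange: each centred on the piece below within 10 mm and upright. Plate, tube, cap sides parallel within 0.2 rad, plate long side along the block. Heights within 4 mm; all still (horizontal distance between plate_mid and block_top below 0.012 m and angle between the x axis of plate_mid and the x axis of block_top, either way round below 0.2 rad and z of plate_mid in the frame of block_top between 0.002 and 0.01 m and horizontal distance between tube_mid and plate_mid below 0.01 m and z of tube_mid in the frame of block_top between 0.038 and 0.046 m and angle between the z axis of each of tube_mid, cap_mid and the z axis of block_top, either way round below 0.1 rad and (angle between the x axis of tube_mid and the x axis of plate_mid, either way round below 0.2 rad or angle between the x axis of tube_mid and the y axis of plate_mid, either way round below 0.2 rad) and horizontal distance between cap_mid and tube_mid below 0.01 m and z of cap_mid in the frame of block_top between 0.074 and 0.082 m and (angle between the x axis of cap_mid and the x axis of tube_mid, either way round below 0.2 rad or angle between the x axis of cap_mid and the y axis of tube_mid, either way round below 0.2 rad) and horizontal distance between flange_mid and turntable_top below 0.012 m and z of flange_mid in the frame of turntable_top between 0.0035 and 0.0115 m and horizontal distance between pipe_mid and flange_mid below 0.01 m and z of pipe_mid in the frame of turntable_top between 0.036 and 0.044 m and angle between the z axis of pipe_mid and the z axis of turntable_top, either way round below 0.1 rad and linear speed of each of plate, tube, cap, flange, pipe below 0.02 m/s); the robot touches nothing.
It fails at once if the tin is pushed more than 30 mm from its place (distance of tin_mid from where it was at the start of the episode above 0.03 m).
It fails at once if the hammer is pushed more than 30 mm from its place (distance of hammer from where it was at the start of the episode above 0.03 m).
It fails at once if the brush is pushed more than 30 mm from its place (distance of brush from where it was at the start of the episode above 0.03 m).
It also fails if it takes over 112 s, if anything falls off the work surface, if the arm or the gripper's body presses on something with over 40 N, if the wrist force passes 120 N, or if a joint passes its speed limit or range.

## Working session

There is one attempt and no reset: what is moved stays moved. The work goes in short steps, Python scripts to look and compute and a shell command to move; the robot and the scene stay as the last step left them, time stands still between calls to the robot, and variables do not carry over. Pictures are saved under pics/ and viewed, at most 14 in all, crops included, and the job is handed in when it is done.

```bash
mkdir -p pics; python3 - <<'E'
from rig import *
import cv2,numpy as np
print(state(), tip_reach if not callable(tip_reach) else tip_reach())
for n in("top","side"):
    p,d=snapshot(n); cv2.imwrite(f"pics/{n}0.png",p); np.savez(f"{n}0.npz",p=p,d=d,**get_calibration(n))
    c=get_calibration(n);print(n,c)
E
```

```text
{'time_s': 0.0, 'q': array([ 1.05749705e+00,  4.94215889e-01,  1.34615658e+00,  1.35410404e-05,
        1.30249499e+00, -9.55124627e-02]), 'dq': array([ 0.00041647, -0.00043325,  0.00021774, -0.00065765,  0.00083039,
       -0.00030332]), 'joint_efforts': array([ 2.07186262e-03, -8.82145786e+01, -3.83869100e+01,  1.21576859e-04,
        9.92550486e-03,  8.13751626e-06]), 'ee_pos': array([0.25351353, 0.57110853, 0.40407116]), 'tcp_rot': array([-6.51419189e-01, -3.07290985e+00,  1.90400908e-03]), 'contact_force': array([ 0.08363068, -0.12848174,  0.26546827]), 'wrist_torque': array([0.00746037, 0.01450424, 0.01598167]), 'grip_force': 0.0, 'finger_gap': 0.08555683317629455} 0.1734
top {'camera_matrix': array([[479.92082684,   0.        , 283.29890029],
       [  0.        , 479.92082684, 207.3111286 ],
       [  0.        ,   0.        ,   1.        ]]), 'extrinsics': array([[ 0.01347568, -0.99984069, -0.01170472, -0.00754914],
       [-0.98954157, -0.01165374, -0.14377645,  0.54505263],
       [ 0.14361714,  0.01351979, -0.98954097,  1.16717269],
       [ 0.        ,  0.        ,  0.        ,  1.        ]])}
side {'camera_matrix': array([[472.4418747 ,   0.        , 278.52545304],
       [  0.        , 472.4418747 , 208.04169769],
       [  0.        ,   0.        ,   1.        ]]), 'extrinsics': array([[ 0.79187885, -0.61033265,  0.020541  , -0.43942315],
       [-0.44464211, -0.59930652, -0.66567641,  0.26099455],
       [ 0.4185944 ,  0.51800168, -0.74595776,  1.21097799],
       [ 0.        ,  0.        ,  0.        ,  1.        ]])}
```

View pics/top0.png

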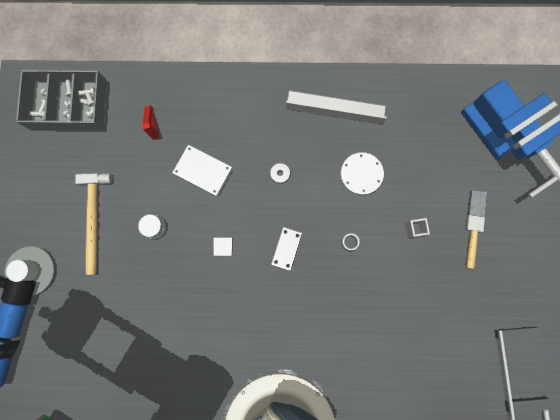

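```bash
cat > h.py <<'E'
import numpy as np,cv2
from rig import *
def world(p,d,K,E):
    v,u=np.mgrid[0:d.shape[0],0:d.shape[1]]
    c=np.stack([(u-K[0,2])/K[0,0]*d,(v-K[1,2])/K[1,1]*d,d],-1)
    return (c-E[:3,3])@E[:3,:3]
def blobs(p,d,K,E,zmin=.006,x=(.25,.8),y=(-.5,.5),amin=60,up=0):
    W=world(p,d,K,E); ok=(d>0)&(W[...,2]>zmin)&(W[...,2]<.2)&(W[...,0]>x[0])&(W[...,0]<x[1])&(abs(W[...,1])<.5)
    n,l,s,c=cv2.connectedComponentsWithStats(ok.astype(np.uint8))
    for i in range(1,n):
        if s[i,4]<amin: continue
        P=W[l==i]; h=np.percentile(P[:,2],90); T=P[P[:,2]>h-.005]
        (cx,cy),(a,b),th=cv2.minAreaRect((T[:,:2]*1000).astype(np.float32))
        print("px",c[i].round(),"c %.1f %.1f size %.0f %.0f ang %.1f top %.1f"%(cx,cy,a,b,th,h*1000),"mean",(T[:,:2].mean(0)*1000).round(1))
E
python3 - <<'E'
from h import *
for n in("top","side"):
    z=np.load(n+"0.npz"); print(n); blobs(z['p'],z['d'],z['camera_matrix'],z['extrinsics'])
E
```

```text
top
px [ 97. 119.] c 774.6 488.2 size 19 50 ang 88.3 top 69.8 mean [768.4 484.4]
px [356. 116.] c 790.5 -185.2 size 153 8 ang 81.7 top 50.1 mean [ 789.2 -189.9]
px [150. 124.] c 740.0 342.0 size 21 18 ang 11.4 top 90.0 mean [737.4 341.4]
px [472. 120.] c 781.2 -486.6 size 26 37 ang 88.8 top 31.5 mean [ 786.6 -490.5]
px [202. 170.] c 642.3 211.1 size 131 85 ang 62.8 top 28.1 mean [642.3 210.9]
px [362. 174.] c 638.0 -201.0 size 108 108 ang 88.8 top 28.0 mean [ 636.8 -202. ]
px [280. 173.] c 639.9 9.4 size 51 47 ang 1.0 top 18.1 mean [639.2   9.9]
px [ 93. 221.] c 502.0 474.5 size 259 51 ang 0.1 top 27.1 mean [509.5 486.6]
px [473. 227.] c 499.5 -482.7 size 33 199 ang 88.0 top 20.9 mean [ 506.3 -482.8]
px [152. 226.] c 493.9 331.3 size 53 53 ang 4.3 top 52.6 mean [493.7 331.5]
px [417. 228.] c 497.2 -335.8 size 40 40 ang 9.8 top 61.3 mean [ 497.8 -335.4]
px [286. 249.] c 443.3 -9.6 size 50 100 ang 73.5 top 15.0 mean [442.6  -9.8]
px [350. 242.] c 460.5 -168.6 size 39 39 ang 27.3 top 51.6 mean [ 460.5 -167.5]
px [222. 247.] c 446.5 152.9 size 43 44 ang 0.8 top 14.8 mean [447.1 153.2]
si
[... 401 characters left out ...]
.] c 789.6 -188.2 size 155 10 ang 81.5 top 48.0 mean [ 787.8 -193.8]
px [221. 198.] c 444.8 150.4 size 46 51 ang 3.2 top 12.5 mean [445.9 149.5]
px [298. 197.] c 638.4 6.9 size 51 47 ang 50.0 top 15.7 mean [638.1   5.6]
px [251. 231.] c 441.4 -13.1 size 53 100 ang 73.6 top 12.6 mean [441.6 -12.8]
px [345. 239.] c 637.3 -204.3 size 110 109 ang 66.9 top 26.0 mean [ 635.6 -206. ]
px [289. 259.] c 458.9 -171.9 size 41 42 ang 24.9 top 48.3 mean [ 458.9 -171.3]
px [458. 279.] c 785.4 -493.8 size 34 14 ang 36.7 top 30.6 mean [ 786.8 -490.9]
px [341. 294.] c 495.9 -338.0 size 43 40 ang 10.0 top 58.4 mean [ 495.9 -338.8]
px [380. 340.] c 497.5 -484.5 size 30 199 ang 89.3 top 19.8 mean [ 496.5 -485.6]
```

View pics/side0.png

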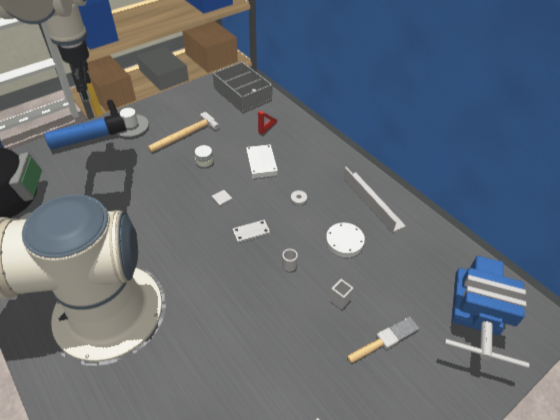

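```bash
cat >> h.py <<'E'
from scipy.spatial.transform import Rotation as R
def go(x,y,z,yaw,step=40):
    """mm, deg (direction of tool y, mod 180): print turn about tool z and the shift after it"""
    s=state(); M=R.from_rotvec(s['tcp_rot']).as_matrix(); c=np.degrees(np.arctan2(M[1,1],M[0,1]))
    t=(yaw-c+90)%180-90
    f=np.radians(c+t); X=np.array([-np.sin(f),np.cos(f)]);Y=np.array([np.cos(f),np.sin(f)])
    d=np.array([x,y])-s['ee_pos'][:2]*1000; dz=s['ee_pos'][2]*1000-z
    v=np.array([X@d,Y@d,dz]); n=int(np.ceil(np.hypot(v[0],v[1])/step)) or 1
    print("t %.1f at"%s['time_s'],(s['ee_pos']*1000).round(1),"yaw %.1f q1 %.2f q6 %.2f"%(c,s['q'][0],s['q'][5]),"tilt",M[:2,2].round(4),"F",s['contact_force'].round(1),"gap %.1f"%(s['finger_gap']*1000))
    print("az total %.3f ; shift"%(-np.radians(t)),v.round(1),"n",n,(v[:2]/n).round(1))
E
python3 -c "
from h import *
go(442.5,-11.3,405,73.5)"
```

```text
t 0.1 at [253.5 571.1 404.1] yaw 66.1 q1 1.06 q6 -0.10 tilt [-0.0006 -0.001 ] F [-0.1  0.   0.1] gap 85.4
az total -0.130 ; shift [-346.6 -504.8   -0.9] n 16 [-21.7 -31.5]
```

```bash
python3 -m crank '[[[0,0,0],[0,0,-0.13],1],[[-21.7,-31.5,0],[0,0,0],1],[[-21.7,-31.5,0],[0,0,0],1],[[-21.7,-31.5,0],[0,0,0],1],[[-21.7,-31.5,0],[0,0,0],1],[[-21.7,-31.5,0],[0,0,0],1],[[-21.7,-31.5,0],[0,0,0],1],[[-21.7,-31.5,0],[0,0,0],1],[[-21.7,-31.5,0],[0,0,0],1],[[-21.7,-31.5,0],[0,0,0],1],[[-21.7,-31.5,0],[0,0,0],1],[[-21.7,-31.5,0],[0,0,0],1],[[-21.7,-31.5,0],[0,0,0],1],[[-21.7,-31.5,0],[0,0,0],1],[[-21.7,-31.5,0],[0,0,0],1],[[-21.7,-31.5,0],[0,0,0],1],[[-21.7,-31.5,0],[0,0,0],1],[[0,0,40],[0,0,0],1],[[0,0,40],[0,0,0],1],[[0,0,20],[0,0,0],1]]'
cat >> h.py <<'E'
def wrist(name=None,**k):
    c=get_calibration("wrist"); p,d=snapshot("wrist")
    if name: cv2.imwrite(f"pics/{name}.png",p)
    blobs(p,d,c['camera_matrix'],c['extrinsics'],**k)
    return p,d,c
E
python3 -c "
from h import *
go(442.5,-11.3,405,73.5)
p,d,c=wrist('w1');W=world(p,d,c['camera_matrix'],c['extrinsics']);print(c['extrinsics'].round(3).tolist(),d.min(),d.max())"
```

```text
time_s: 2.1
ee_pos: [0.4426, -0.0109, 0.3022]
tcp_rot: [-0.452, -3.106, -0.0]
contact_force: [0.3, 0.6, -0.2]
finger_gap: 0.0859
grip_force: 0.0
t 2.1 at [442.6 -10.9 302.2] yaw 73.5 q1 -0.16 q6 -1.44 tilt [-0.003   0.0005] F [ 0.3  0.6 -0.2] gap 85.9
az total -0.001 ; shift [  -0.    -0.4 -102.8] n 1 [-0.  -0.4]
px [495. 148.] c 446.3 153.2 size 47 48 ang 0.4 top 13.2 mean [445.2 152.4]
px [279. 202.] c 442.6 -9.9 size 50 100 ang 73.3 top 13.1 mean [439.8  -9. ]
px [ 81. 332.] c 426.2 -58.4 size 39 27 ang 77.5 top 197.6 mean [423.  -64.9]
px [480. 345.] c 455.3 39.6 size 41 27 ang 69.4 top 198.0 mean [456.2  46.3]
px [368. 382.] c 615.8 19.9 size 18 3 ang 65.8 top 13.9 mean [615.9  20.5]
[[0.285, 0.959, 0.0, -0.116], [0.925, -0.275, 0.261, -0.419], [0.251, -0.074, -0.965, 0.168], [0.0, 0.0, 0.0, 1.0]] 0.0 0.3354215
```

View pics/w1.png

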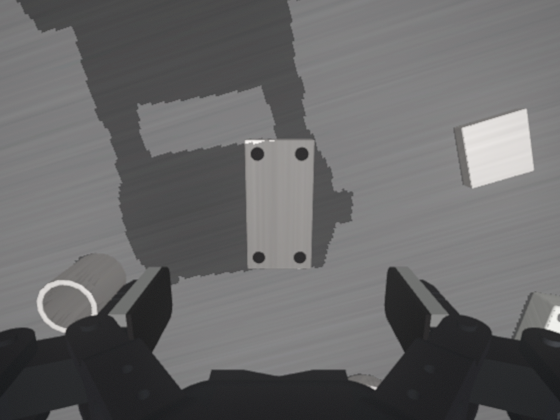

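```bash
python3 -m crank '[[[0,1,40],[0,0,0],0.72],[[0,0,40],[0,0,0],0.72],[[0,0,20],[0,0,0],0.72]]'
python3 -c "
from h import *
go(442.5,-10,178,73.5)
c=get_calibration('wrist');p,d=snapshot('wrist');W=world(p,d,c['camera_matrix'],c['extrinsics'])
z=W[...,2];m=(d>0)&(d<.25)&(z>.02)
s=state()['ee_pos'][2]
for a,b in((0,280),(280,560)):
  q=z[:,a:b][m[:,a:b]];print(s-np.percentile(q,[0,.5,1,5]),q.size)
"
```

```text
time_s: 2.45
ee_pos: [0.4435, -0.0095, 0.2029]
tcp_rot: [-0.45, -3.107, 0.0]
contact_force: [0.6, -0.7, -0.3]
finger_gap: 0.0616
grip_force: 0.0
t 2.5 at [443.5  -9.5 202.9] yaw 73.5 q1 -0.16 q6 -1.44 tilt [-0.0017  0.0002] F [ 0.6 -0.7 -0.3] gap 61.6
az total 0.000 ; shift [ 0.8 -0.7 24.9] n 1 [ 0.8 -0.7]
[0.18130673 0.16354753 0.1599146  0.14521367] 24514
[0.16744398 0.16135318 0.15894953 0.14425106] 24510
```

```bash
python3 -m crank '[[[0,0,15],[0,0,0],0.72],[[0,0,11],[0,0,0],0.72],[[0,0,5],[0,0,0],0.72],[[0,0,0],[0,0,0],0.3],[[0,0,0],[0,0,0],0.3],[[0,0,0],[0,0,0],0.3],[[0,0,0],[0,0,0],0.3]]'
```

```text
time_s: 3.2
ee_pos: [0.4438, -0.0096, 0.1742]
tcp_rot: [0.45, 3.108, -0.0]
contact_force: [-0.6, 1.1, 7.0]
finger_gap: 0.0482
grip_force: 63.8
```

```bash
python3 -m crank '[[[0,0,-20],[0,0,0],0.3],[[0,0,-40],[0,0,0],0.3],[[0,0,-40],[0,0,0],0.3],[[0,0,0],[0,0,0],0.3]]'
python3 -c "
from h import *
go(642.3,210.5,270,-27.2)"
```

```text
time_s: 3.6
ee_pos: [0.4446, -0.0097, 0.2775]
tcp_rot: [0.449, 3.103, -0.0]
contact_force: [-0.2, 0.3, -6.3]
finger_gap: 0.0477
grip_force: 65.5
t 3.6 at [444.6  -9.7 277.5] yaw 73.5 q1 -0.16 q6 -1.44 tilt [ 0.0065 -0.001 ] F [-0.2  0.3 -6.3] gap 47.7
az total -1.384 ; shift [-286.2  -75.2    7.5] n 8 [-35.8  -9.4]
```

```bash
python3 -m crank '[[[0,0,0],[0,0,-0.1384],0.3],[[0,0,0],[0,0,-0.1384],0.3],[[0,0,0],[0,0,-0.1384],0.3],[[0,0,0],[0,0,-0.1384],0.3],[[0,0,0],[0,0,-0.1384],0.3],[[0,0,0],[0,0,-0.1384],0.3],[[0,0,0],[0,0,-0.1384],0.3],[[0,0,0],[0,0,-0.1384],0.3],[[0,0,0],[0,0,-0.1384],0.3],[[0,0,0],[0,0,-0.1384],0.3],[[-35.8,-9.4,0],[0,0,0],0.3],[[-35.8,-9.4,0],[0,0,0],0.3],[[-35.8,-9.4,0],[0,0,0],0.3],[[-35.8,-9.4,0],[0,0,0],0.3],[[-35.8,-9.4,0],[0,0,0],0.3],[[-35.8,-9.4,0],[0,0,0],0.3],[[-35.8,-9.4,0],[0,0,0],0.3],[[-35.8,-9.4,0],[0,0,0],0.3],[[0,0,0],[0,0,0],0.3]]'
python3 -c "
from h import *
wrist('w2')
go(642.3,211.1,200,-27.2)
"
```

```text
time_s: 5.5
ee_pos: [0.6435, 0.2138, 0.272]
tcp_rot: [-1.639, 2.678, 0.0]
contact_force: [0.3, -1.0, -4.8]
finger_gap: 0.0483
grip_force: 65.5
px [525.  11.] c 459.2 172.2 size 16 33 ang 61.7 top 13.1 mean [460.1 169.6]
px [278. 312.] c 638.1 204.0 size 19 118 ang 63.1 top 183.0 mean [637.  201.9]
px [534. 271.] c 515.9 324.4 size 39 10 ang 70.3 top 49.6 mean [515.7 323. ]
t 5.5 at [642.1 212.3 271.7] yaw 152.9 q1 0.23 q6 -2.44 tilt [-0.0008 -0.0001] F [ 0.1 -0.4 -6. ] gap 48.1
az total 0.002 ; shift [ 1.  -0.8 71.7] n 1 [ 1.  -0.8]
```

View pics/w2.png

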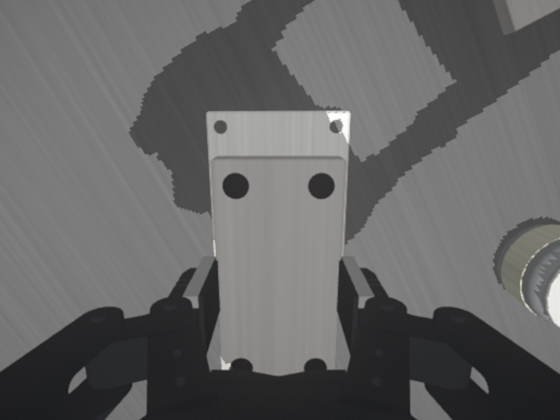

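```bash
python3 -m crank '[[[1,-1,30],[0,0,0],0.3],[[0,0,25],[0,0,0],0.3],[[0,0,10],[0,0,0],0.3],[[0,0,4],[0,0,0],0.3],[[0,0,2.5],[0,0,0],0.3],[[0,0,0],[0,0,0],0.3]]'
python3 -c "
from h import *
go(642.3,211.1,199,-27.2)"
```

```text
time_s: 6.15
ee_pos: [0.6422, 0.2093, 0.2028]
tcp_rot: [-1.636, 2.681, -0.001]
contact_force: [0.5, -0.2, -5.1]
finger_gap: 0.048
grip_force: 65.4
t 6.2 at [642.2 209.3 202.8] yaw 152.8 q1 0.23 q6 -2.44 tilt [0.001  0.0002] F [ 0.5 -0.2 -5.1] gap 48.0
az total 0.000 ; shift [-1.6  0.7  3.8] n 1 [-1.6  0.7]
```

Still hanging (−5 N); lower to contact.

```bash
python3 -m crank '[[[-1,0.5,2],[0,0,0],0.3],[[0,0,0],[0,0,0],0.3]]'; python3 -m crank '[[[0,0,1.5],[0,0,0],0.3],[[0,0,0],[0,0,0],0.3]]'
```

```text
time_s: 6.35
ee_pos: [0.6421, 0.2107, 0.2007]
tcp_rot: [-1.637, 2.681, -0.0]
contact_force: [0.4, -0.4, -5.7]
finger_gap: 0.048
grip_force: 65.5
time_s: 6.55
ee_pos: [0.6421, 0.2106, 0.1993]
tcp_rot: [-1.637, 2.68, -0.0]
contact_force: [-1.1, 0.4, 1.9]
finger_gap: 0.0479
grip_force: 66.2
```

```bash
python3 -m crank '[[[0,0,0],[0,0,0],0.72],[[0,0,0],[0,0,0],0.72],[[0,0,-10],[0,0,0],0.72],[[0,0,-40],[0,0,0],0.72],[[0,0,-40],[0,0,0],1],[[0,0,-40],[0,0,0],1],[[0,0,0],[0,0,0],1]]'
python3 -c "
from h import *
p,d,c=wrist('w3')
print('thr'); blobs(p,d,c['camera_matrix'],c['extrinsics'],zmin=.0315)
go(497,-336.5,330,9.8)"
```

```text
time_s: 7.25
ee_pos: [0.6433, 0.2109, 0.3355]
tcp_rot: [-1.632, 2.673, -0.005]
contact_force: [-0.1, 0.3, 0.2]
finger_gap: 0.0855
grip_force: 0.0
px [482.  19.] c 447.2 156.9 size 47 39 ang 0.6 top 13.2 mean [451.2 161.7]
px [282. 190.] c 642.2 209.9 size 100 50 ang 62.8 top 37.8 mean [641.  207.6]
px [511. 245.] c 495.9 331.2 size 55 52 ang 75.2 top 50.9 mean [494.9 330.2]
px [152. 297.] c 683.2 189.8 size 14 23 ang 9.2 top 198.2 mean [683.2 187.6]
px [404. 297.] c 604.7 230.1 size 23 14 ang 25.8 top 198.2 mean [602.9 228.7]
px [251. 360.] c 732.8 337.6 size 10 20 ang 49.5 top 36.3 mean [733.2 335.8]
px [488. 412.] c 561.5 493.2 size 14 30 ang 63.4 top 25.4 mean [563.  492.2]
thr
px [281. 194.] c 642.2 209.9 size 100 50 ang 62.8 top 38.2 mean [641.  207.6]
px [519. 249.] c 495.9 331.2 size 55 52 ang 75.2 top 51.0 mean [494.9 330.2]
px [152. 297.] c 683.2 189.8 size 14 23 ang 9.2 top 198.2 mean [683.2 187.6]
px [404. 297.] c 604.7 230.1 size 23 14 ang 25.8 top 198.2 mean [602.9 228.7]
px [255. 367.] c 732.6 336.1 size 8 17 ang 50.6 top 41.2 mean [733.1 334.8]
t 7.3 at [642.6 210.7 332.6] yaw 152.8 q1 0.23 q6 -2.44 tilt [0.006  0.0014] F [-1.6 -0.3 -0.3] gap 85.5
az total -0.646 ; shift [514.4 236.6   2.6] n 15 [34.3 15.8]
```

View pics/w3.png

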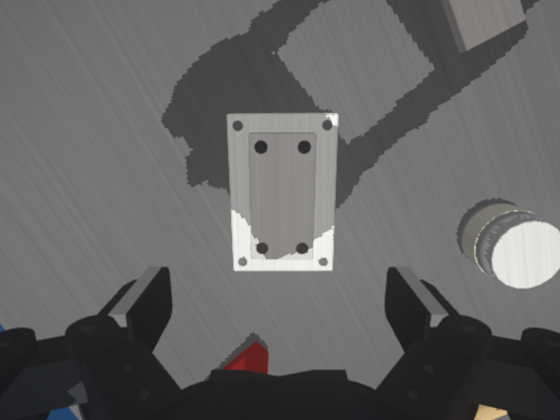

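```bash
python3 -m crank '[[[0,0,0],[0,0,0.132],1],[[0,0,0],[0,0,0.132],1],[[0,0,0],[0,0,0.132],1],[[0,0,0],[0,0,0.132],1],[[0,0,0],[0,0,0.132],1],[[0,0,0],[0,0,0.132],1],[[0,0,0],[0,0,0.132],1],[[18.2,-39.6,0],[0,0,0],1],[[18.2,-39.6,0],[0,0,0],1],[[18.2,-39.6,0],[0,0,0],1],[[18.2,-39.6,0],[0,0,0],1],[[18.2,-39.6,0],[0,0,0],1],[[18.2,-39.6,0],[0,0,0],1],[[18.2,-39.6,0],[0,0,0],1],[[18.2,-39.6,0],[0,0,0],1],[[18.2,-39.6,0],[0,0,0],1],[[18.2,-39.6,0],[0,0,0],1],[[18.2,-39.6,0],[0,0,0],1],[[18.2,-39.6,0],[0,0,0],1],[[18.2,-39.6,0],[0,0,0],1]]'
python3 -m crank '[[[0,0,0],[0,0,0],1]]' >/dev/null
python3 -c "
from h import *
p,d,c=wrist('w4')
go(497,-336.5,200,9.8)"
```

```text
time_s: 9.3
ee_pos: [0.4961, -0.3387, 0.3282]
tcp_rot: [0.27, -3.129, -0.001]
contact_force: [1.0, 0.9, 0.6]
finger_gap: 0.0853
grip_force: 0.0
px [103. 169.] c 499.2 -483.2 size 34 200 ang 89.0 top 20.4 mean [ 498.7 -482.8]
px [510. 196.] c 459.8 -169.2 size 41 42 ang 0.8 top 50.2 mean [ 459.3 -169.5]
px [285. 211.] c 496.9 -336.1 size 41 40 ang 9.8 top 60.7 mean [ 496.5 -336. ]
px [147. 302.] c 500.9 -385.2 size 23 15 ang 47.4 top 197.2 mean [ 498.2 -386.9]
px [389. 327.] c 486.2 -298.0 size 14 23 ang 61.4 top 194.7 mean [ 483.2 -297.6]
t 9.4 at [ 496.  -339.4  328.1] yaw 99.7 q1 -0.70 q6 -2.44 tilt [-0.0006  0.0002] F [-0.5  1.2 -0.4] gap 85.3
az total 1.569 ; shift [  2.7   1.4 128.1] n 1 [2.7 1.4]
```

View pics/w4.png

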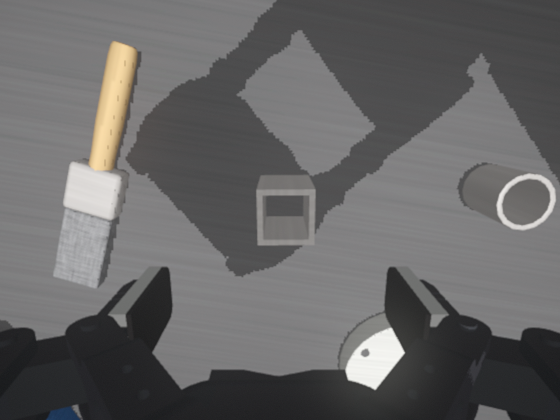

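```bash
python3 -m crank '[[[-1.4,3.1,30],[0,0,0],1],[[0,0,40],[0,0,0],1],[[0,0,35],[0,0,0],1],[[0,0,15],[0,0,0],1],[[0,0,7],[0,0,0],1],[[0,0,0],[0,0,0],1]]'
python3 -m crank '[[[0,0,0],[0,0,0],0.2],[[0,0,0],[0,0,0],0.2],[[0,0,0],[0,0,0],0.2],[[0,0,0],[0,0,0],0.2],[[0,0,0],[0,0,0],0.2],[[0,0,0],[0,0,0],0.2],[[0,0,0],[0,0,0],0.2]]'
```

```text
time_s: 10.05
ee_pos: [0.498, -0.3331, 0.201]
tcp_rot: [0.271, -3.129, -0.002]
contact_force: [0.0, 0.6, 0.0]
finger_gap: 0.0852
grip_force: 0.0
time_s: 10.75
ee_pos: [0.4981, -0.3341, 0.2028]
tcp_rot: [-0.27, 3.129, -0.002]
contact_force: [0.2, 1.7, 10.5]
finger_gap: 0.0392
grip_force: 60.0
```

```bash
python3 -m crank '[[[0,0,-15],[0,0,0],0.2],[[0,0,-35],[0,0,0],0.2],[[0,0,-40],[0,0,0],0.2],[[0,0,-30],[0,0,0],0.2],[[0,0,0],[0,0,0],0.2]]'
python3 -c "
from h import *
go(642.2,210.2,320,62.8)"
```

```text
time_s: 11.25
ee_pos: [0.4986, -0.3344, 0.3268]
tcp_rot: [-0.27, 3.125, -0.008]
contact_force: [-0.1, 0.3, -2.9]
finger_gap: 0.039
grip_force: 61.9
t 11.2 at [ 498.6 -334.4  326.8] yaw 99.9 q1 -0.69 q6 -2.43 tilt [ 0.0057 -0.0047] F [-0.1  0.3 -2.9] gap 39.0
az total 0.647 ; shift [121.2 550.1   6.8] n 15 [ 8.1 36.7]
```

```bash
python3 -m crank '[[[0,0,0],[0,0,0.1294],0.2],[[0,0,0],[0,0,0.1294],0.2],[[0,0,0],[0,0,0.1294],0.2],[[0,0,0],[0,0,0.1294],0.2],[[0,0,0],[0,0,0.1294],0.2],[[9.2,42.3,0],[0,0,0],0.2],[[9.2,42.3,0],[0,0,0],0.2],[[9.2,42.3,0],[0,0,0],0.2],[[9.2,42.3,0],[0,0,0],0.2],[[9.2,42.3,0],[0,0,0],0.2],[[9.2,42.3,0],[0,0,0],0.2],[[9.2,42.3,0],[0,0,0],0.2],[[9.2,42.3,0],[0,0,0],0.2],[[9.2,42.3,0],[0,0,0],0.2],[[9.2,42.3,0],[0,0,0],0.2],[[9.2,42.3,0],[0,0,0],0.2],[[9.2,42.3,0],[0,0,0],0.2],[[9.2,42.3,0],[0,0,0],0.2],[[0,0,0],[0,0,0],0.2],[[0,0,0],[0,0,0],0.2]]'
python3 -c "
from h import *
p,d,c=wrist('w5')
go(642.2,210.2,240,62.8)"
```

```text
time_s: 13.25
ee_pos: [0.6425, 0.2107, 0.3209]
tcp_rot: [-0.736, -3.053, 0.001]
contact_force: [-0.5, -0.8, -2.9]
finger_gap: 0.039
grip_force: 62.3
px [82. 15.] c 455.6 153.7 size 47 29 ang 88.9 top 13.1 mean [459.9 149.4]
px [263. 253.] c 641.3 211.3 size 103 26 ang 62.9 top 185.8 mean [635.2 214.9]
px [509. 256.] c 735.5 341.9 size 14 19 ang 16.5 top 93.0 mean [734.1 341. ]
t 13.3 at [642.5 209.8 321.1] yaw 62.8 q1 0.23 q6 -0.87 tilt [-0.0013 -0.0006] F [-0.  -0.1 -2.9] gap 38.9
az total 0.001 ; shift [ 0.5  0.3 81.1] n 1 [0.5 0.3]
```

View pics/w5.png

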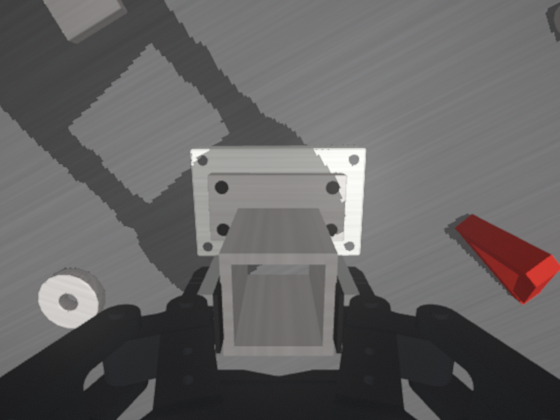

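```bash
python3 -m crank '[[[0,0,30],[0,0,0],0.2],[[0,0,30],[0,0,0],0.2],[[0,0,12],[0,0,0],0.2],[[0,0,4],[0,0,0],0.2],[[0,0,2],[0,0,0],0.2],[[0,0,0],[0,0,0],0.2]]'
python3 -m crank '[[[0,0,1.5],[0,0,0],0.2],[[0,0,0],[0,0,0],0.2]]'
```

```text
time_s: 13.9
ee_pos: [0.6433, 0.2097, 0.2447]
tcp_rot: [0.739, 3.052, 0.001]
contact_force: [0.7, 0.6, -3.8]
finger_gap: 0.0391
grip_force: 62.1
time_s: 14.1
ee_pos: [0.6431, 0.2099, 0.2428]
tcp_rot: [0.739, 3.053, 0.001]
contact_force: [-0.5, -0.2, -3.7]
finger_gap: 0.0391
grip_force: 62.1
```

```bash
python3 -m crank '[[[0,0,1.5],[0,0,0],0.2],[[0,0,0],[0,0,0],0.2]]'
python3 -m crank '[[[0,0,1.5],[0,0,0],0.2],[[0,0,0],[0,0,0],0.2]]'
```

```text
time_s: 14.3
ee_pos: [0.6429, 0.2099, 0.2407]
tcp_rot: [0.739, 3.053, -0.0]
contact_force: [-0.2, -0.9, -4.2]
finger_gap: 0.0391
grip_force: 62.1
time_s: 14.5
ee_pos: [0.643, 0.2099, 0.2398]
tcp_rot: [0.739, 3.053, 0.0]
contact_force: [-3.6, -0.7, 6.3]
finger_gap: 0.0392
grip_force: 63.4
```

```bash
python3 -m crank '[[[0,0,0],[0,0,0],0.8],[[0,0,0],[0,0,0],0.8],[[0,0,0],[0,0,0],0.8],[[0,0,0],[0,0,0],0.8],[[0,0,-20],[0,0,0],0.8],[[0,0,-40],[0,0,0],1],[[0,0,-40],[0,0,0],1],[[0,0,0],[0,0,0],1]]'
python3 -c "
from h import *
p,d,c=wrist('w6')
print('thr'); blobs(p,d,c['camera_matrix'],c['extrinsics'],zmin=.08,amin=300)
go(446.4,153,320,90.6)"
```

```text
time_s: 15.3
ee_pos: [0.6442, 0.2102, 0.3449]
tcp_rot: [0.737, 3.046, 0.006]
contact_force: [0.5, -0.0, -0.0]
finger_gap: 0.0853
grip_force: 0.0
px [92. 15.] c 453.9 153.6 size 32 46 ang 0.1 top 13.1 mean [458.9 149.7]
px [546.  17.] c 618.7 455.2 size 22 12 ang 1.0 top 25.4 mean [617.2 453.2]
px [275. 189.] c 641.2 211.3 size 40 40 ang 62.7 top 93.3 mean [640.7 211.4]
px [488. 240.] c 736.8 342.2 size 17 19 ang 17.9 top 93.0 mean [734.2 341.1]
px [ 81. 282.] c 638.3 10.8 size 52 51 ang 61.3 top 15.8 mean [637.9  11.8]
px [161. 291.] c 624.9 173.2 size 7 23 ang 79.7 top 198.9 mean [622.5 173.8]
px [394. 291.] c 666.4 251.8 size 7 23 ang 63.0 top 198.7 mean [662.5 251.4]
px [127. 285.] c 614.3 165.8 size 5 2 ang 80.7 top 199.2 mean [614.4 165.7]
px [427. 284.] c 664.5 262.8 size 4 1 ang 53.5 top 199.1 mean [664.3 262.6]
thr
px [274. 213.] c 641.2 211.3 size 40 40 ang 62.7 top 97.9 mean [640.6 211.6]
px [509. 246.] c 735.2 341.7 size 14 18 ang 15.4 top 93.8 mean [734.3 341.2]
px [161. 291.] c 624.9 173.2 size 7 23 ang 79.7 top 198.9 mean [622.5 173.8]
px [394. 291.] c 666.4 251.8 size 7 23 ang 63.0 top 198.7 mean [662.5 251.4]
t 15.3 at [643.6 210.  342.1] yaw 62.8 q1 0.23 q6 -0.87 tilt [0.0051 0.0012] F [ 0.7  0.4 -0.8] gap 85.0
az total -0.485 ; shift [197.8 -55.   22.1] n 6 [33.  -9.2]
```

View pics/w6.png

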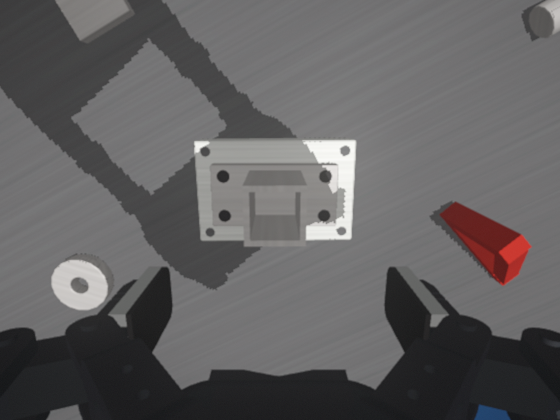

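```bash
python3 -m crank '[[[0,0,0],[0,0,-0.1213],1],[[0,0,0],[0,0,-0.1213],1],[[0,0,0],[0,0,-0.1213],1],[[0,0,0],[0,0,-0.1213],1],[[33,-9.2,0],[0,0,0],0.72],[[33,-9.2,0],[0,0,0],0.72],[[33,-9.2,0],[0,0,0],0.72],[[33,-9.2,0],[0,0,0],0.72],[[33,-9.2,0],[0,0,0],0.72],[[33,-9.2,0],[0,0,0],0.72],[[0,0,30],[0,0,0],0.72],[[0,0,20],[0,0,0],0.72],[[0,0,0],[0,0,0],0.72]]'
python3 -c "
from h import *
p,d,c=wrist('w7')
go(446.4,153,172,90.6)"
```

```text
time_s: 16.65
ee_pos: [0.4445, 0.1523, 0.2869]
tcp_rot: [0.016, -3.137, 0.001]
contact_force: [-0.9, -0.1, -0.3]
finger_gap: 0.0615
grip_force: 0.0
px [279. 214.] c 446.0 153.2 size 46 46 ang 0.8 top 13.1 mean [445.1 153.2]
px [310. 349.] c 434.8 153.0 size 18 121 ang 0.6 top 196.0 mean [431.7 153.2]
t 16.7 at [445.  152.5 288.1] yaw 90.6 q1 0.20 q6 -1.38 tilt [-0.0032 -0.0007] F [ 0.1  0.4 -0.2] gap 61.4
az total -0.000 ; shift [ -1.4   0.5 116.1] n 1 [-1.4  0.5]
```

```bash
python3 -m crank '[[[-1,0.5,35],[0,0,0],0.72],[[0,0,40],[0,0,0],0.72],[[0,0,25],[0,0,0],0.72],[[0,0,11],[0,0,0],0.72],[[0,0,5],[0,0,0],0.72],[[0,0,0],[0,0,0],0.3],[[0,0,0],[0,0,0],0.3],[[0,0,0],[0,0,0],0.3],[[0,0,0],[0,0,0],0.3],[[0,0,0],[0,0,0],0.3]]'
```

```text
time_s: 17.7
ee_pos: [0.4469, 0.1532, 0.1742]
tcp_rot: [-0.016, 3.14, 0.001]
contact_force: [-0.8, 0.3, 11.6]
finger_gap: 0.0439
grip_force: 62.7
```

```bash
python3 -m crank '[[[0,0,-15],[0,0,0],0.3],[[0,0,-35],[0,0,0],0.3],[[0,0,-40],[0,0,0],0.3],[[0,0,-40],[0,0,0],0.3],[[0,0,-30],[0,0,0],0.3],[[0,0,0],[0,0,0.1213],0.3],[[0,0,0],[0,0,0.1213],0.3],[[0,0,0],[0,0,0.1213],0.3],[[0,0,0],[0,0,0.1213],0.3],[[0,0,0],[0,0,0],0.3]]'
python3 -c "
from h import *
go(641.4,211.1,300,62.8)"
```

```text
time_s: 18.7
ee_pos: [0.4463, 0.1531, 0.3337]
tcp_rot: [0.742, 3.052, 0.0]
contact_force: [-0.5, -0.3, -1.5]
finger_gap: 0.0439
grip_force: 62.3
t 18.7 at [446.3 153.1 333.7] yaw 62.7 q1 0.20 q6 -0.89 tilt [0.0005 0.0001] F [-0.5 -0.3 -1.5] gap 43.9
az total -0.002 ; shift [-147.   140.8   33.7] n 6 [-24.5  23.5]
```

```bash
python3 -m crank '[[[-24.5,23.5,0],[0,0,0],0.3],[[-24.5,23.5,0],[0,0,0],0.3],[[-24.5,23.5,0],[0,0,0],0.3],[[-24.5,23.5,0],[0,0,0],0.3],[[-24.5,23.5,0],[0,0,0],0.3],[[-24.5,23.5,0],[0,0,0],0.3],[[0,0,20],[0,0,0],0.3],[[0,0,0],[0,0,0],0.3],[[0,0,0],[0,0,0],0.3]]'
python3 -c "
from h import *
p,d,c=wrist('w8')
go(641.4,211.1,271.5,62.8)"
```

```text
time_s: 19.6
ee_pos: [0.6411, 0.2112, 0.3131]
tcp_rot: [-0.735, -3.053, 0.001]
contact_force: [-0.1, -0.0, -2.4]
finger_gap: 0.0442
grip_force: 62.3
px [266. 269.] c 640.2 211.9 size 113 27 ang 63.1 top 197.2 mean [638.  213.5]
px [515. 262.] c 735.2 341.6 size 14 19 ang 18.4 top 92.6 mean [733.7 339.4]
t 19.6 at [641.2 211.2 313.8] yaw 62.9 q1 0.23 q6 -0.87 tilt [-0.0005 -0.0001] F [-0.6  0.4 -1.3] gap 44.2
az total 0.002 ; shift [-0.2 -0.  42.3] n 1 [-0.2 -0. ]
```

View pics/w8.png

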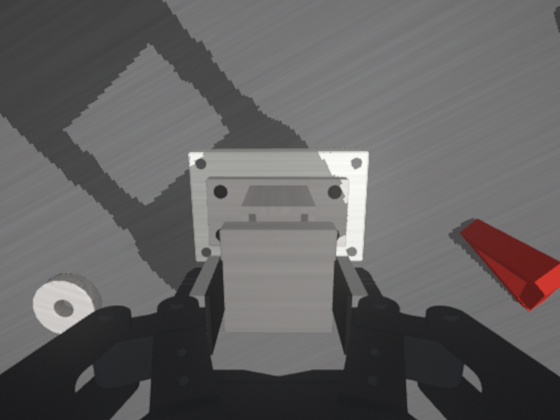

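```bash
python3 -m crank '[[[0,0,25],[0,0,0],0.3],[[0,0,10],[0,0,0],0.3],[[0,0,3],[0,0,0],0.3],[[0,0,0],[0,0,0],0.3],[[0,0,0],[0,0,0],0.3]]'
python3 -m crank '[[[0,0,1.5],[0,0,0],0.3],[[0,0,0],[0,0,0],0.3]]'
python3 -m crank '[[[0,0,1],[0,0,0],0.3],[[0,0,0],[0,0,0],0.3]]'
```

```text
time_s: 20.15
ee_pos: [0.6419, 0.2114, 0.2761]
tcp_rot: [0.738, 3.053, 0.001]
contact_force: [-0.5, -0.3, -1.6]
finger_gap: 0.044
grip_force: 62.3
time_s: 20.35
ee_pos: [0.6418, 0.2113, 0.274]
tcp_rot: [0.739, 3.053, 0.0]
contact_force: [-0.0, 0.0, -2.8]
finger_gap: 0.0438
grip_force: 62.3
time_s: 20.55
ee_pos: [0.6417, 0.2113, 0.2726]
tcp_rot: [-0.739, -3.053, 0.0]
contact_force: [-0.0, 0.6, -2.1]
finger_gap: 0.0442
grip_force: 62.3
```

```bash
python3 -m crank '[[[0,0,1.5],[0,0,0],0.3],[[0,0,0],[0,0,0],0.3]]'
python3 -m crank '[[[0,0,0.5],[0,0,0],0.3],[[0,0,0],[0,0,0],0.3]]'
```

```text
time_s: 20.75
ee_pos: [0.6418, 0.2113, 0.2713]
tcp_rot: [0.739, 3.053, 0.0]
contact_force: [-0.2, 0.2, -0.3]
finger_gap: 0.044
grip_force: 62.5
time_s: 20.95
ee_pos: [0.6418, 0.2113, 0.2712]
tcp_rot: [0.739, 3.053, 0.0]
contact_force: [-1.2, -0.2, 6.8]
finger_gap: 0.0445
grip_force: 63.3
```

```bash
python3 -m crank '[[[0,0,0],[0,0,0],0.72],[[0,0,0],[0,0,0],0.72],[[0,0,0],[0,0,0],0.72],[[0,0,-15],[0,0,0],0.72],[[0,0,-30],[0,0,0],0.72],[[0,0,-30],[0,0,0],0.72],[[0,0,0],[0,0,0],0.72],[[0,0,0],[0,0,0],0.72]]'
python3 -c "
from h import *
p,d,c=wrist('w9',amin=300,zmin=.1)
go(639.5,9.6,300,62.8)"
```

```text
time_s: 21.75
ee_pos: [0.6418, 0.2113, 0.3471]
tcp_rot: [0.738, 3.052, 0.001]
contact_force: [-0.2, -0.0, -1.1]
finger_gap: 0.0613
grip_force: 0.0
px [277. 223.] c 641.1 212.2 size 46 46 ang 62.7 top 110.0 mean [640.1 212.7]
px [190. 283.] c 625.8 184.1 size 23 14 ang 9.6 top 198.5 mean [622.5 183.8]
px [365. 283.] c 655.0 241.9 size 15 23 ang 22.6 top 198.6 mean [653.6 244.3]
t 21.8 at [641.5 211.3 346. ] yaw 62.8 q1 0.23 q6 -0.87 tilt [ 0.0001 -0.    ] F [ 0.2  0.8 -0.6] gap 61.9
az total -0.000 ; shift [ -90.4 -180.3   46. ] n 6 [-15.1 -30. ]
```

View pics/w9.png

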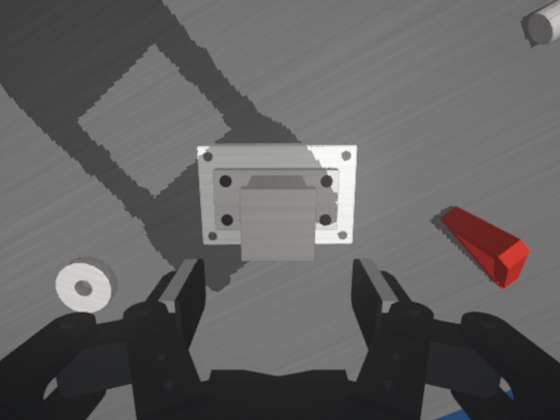

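```bash
python3 -m crank '[[[-15.1,-30,0],[0,0,0],0.8],[[-15.1,-30,0],[0,0,0],0.8],[[-15.1,-30,0],[0,0,0],0.8],[[-15.1,-30,0],[0,0,0],0.8],[[-15.1,-30,0],[0,0,0],0.8],[[-15,-30,0],[0,0,0],0.8],[[0,0,30],[0,0,0],0.8],[[0,0,25],[0,0,0],0.8],[[0,0,0],[0,0,0],0.8],[[0,0,0],[0,0,0],0.8]]'
python3 -c "
from h import *
p,d,c=wrist('w10',amin=300)
go(639.5,9.6,172,62.8)"
```

```text
time_s: 22.8
ee_pos: [0.6398, 0.01, 0.2904]
tcp_rot: [-0.738, -3.052, 0.0]
contact_force: [-0.8, 0.6, 0.7]
finger_gap: 0.0685
grip_force: 0.0
px [505.  75.] c 628.2 183.6 size 42 50 ang 63.2 top 37.9 mean [627.  180.3]
px [277. 209.] c 638.5 10.1 size 51 51 ang 18.0 top 16.0 mean [637.8  10.4]
px [ 85. 337.] c 616.2 -21.5 size 46 21 ang 73.1 top 194.5 mean [609.4 -19.5]
px [457. 350.] c 651.0 49.1 size 46 19 ang 53.0 top 196.0 mean [646.6  52.7]
px [277. 385.] c 630.2 15.6 size 36 3 ang 62.6 top 199.2 mean [630.1  15.5]
t 22.9 at [640.2  10.  291.3] yaw 62.8 q1 -0.08 q6 -1.17 tilt [ 0.0002 -0.    ] F [-0.5 -0.2 -0.1] gap 68.2
az total 0.000 ; shift [  0.4  -0.7 119.3] n 1 [ 0.4 -0.7]
```

```bash
python3 -m crank '[[[1.5,-0.7,35],[0,0,0],0.8],[[0,0,40],[0,0,0],0.8],[[0,0,25],[0,0,0],0.8],[[0,0,12],[0,0,0],0.8],[[0,0,6],[0,0,0],0.8],[[0,0,0],[0,0,0],0.3],[[0,0,0],[0,0,0],0.3],[[0,0,0],[0,0,0],0.3],[[0,0,0],[0,0,0],0.3],[[0,0,0],[0,0,0],0.3]]'
python3 -m crank '[[[0,0,-15],[0,0,0],0.3],[[0,0,-35],[0,0,0],0.3],[[0,0,-40],[0,0,0],0.3],[[0,0,-30],[0,0,0],0.3],[[0,0,0],[0,0,0],0.3]]'
python3 -c "
from h import *
go(638,-201,290,62.8)"
```

```text
time_s: 23.85
ee_pos: [0.6387, 0.0099, 0.1743]
tcp_rot: [0.738, 3.051, 0.001]
contact_force: [-2.2, 0.6, 9.1]
finger_gap: 0.05
grip_force: 62.9
time_s: 24.35
ee_pos: [0.6395, 0.0099, 0.2986]
tcp_rot: [0.737, 3.045, 0.002]
contact_force: [1.0, -0.7, -1.2]
finger_gap: 0.0495
grip_force: 63.0
t 24.4 at [639.5   9.9 298.6] yaw 62.8 q1 -0.08 q6 -1.17 tilt [ 0.0084 -0.0007] F [ 1.  -0.7 -1.2] gap 49.5
az total 0.000 ; shift [ -95.1 -188.2    8.6] n 6 [-15.8 -31.4]
```

```bash
python3 -m crank '[[[-15.8,-31.4,0],[0,0,0],0.3],[[-15.8,-31.4,0],[0,0,0],0.3],[[-15.8,-31.4,0],[0,0,0],0.3],[[-15.8,-31.4,0],[0,0,0],0.3],[[-15.8,-31.4,0],[0,0,0],0.3],[[-15.8,-31.4,0],[0,0,0],0.3],[[0,0,20],[0,0,0],0.3],[[0,0,0],[0,0,0],0.3],[[0,0,0],[0,0,0],0.3]]'
python3 -c "
from h import *
p,d,c=wrist('w11',amin=300)
go(638,-201,199.5,62.8)"
```

```text
time_s: 25.25
ee_pos: [0.6362, -0.2005, 0.2727]
tcp_rot: [-0.738, -3.052, -0.001]
contact_force: [0.1, 0.3, -1.2]
finger_gap: 0.0497
grip_force: 63.0
px [280. 321.] c 625.8 -194.2 size 117 18 ang 62.9 top 184.2 mean [ 623.8 -192.9]
t 25.3 at [ 636.5 -200.3  273.3] yaw 62.8 q1 -0.39 q6 -1.49 tilt [-0.0001  0.0002] F [ 0.7 -0.2 -1.7] gap 49.5
az total 0.001 ; shift [-1.6  0.1 73.8] n 1 [-1.6  0.1]
```

View pics/w11.png

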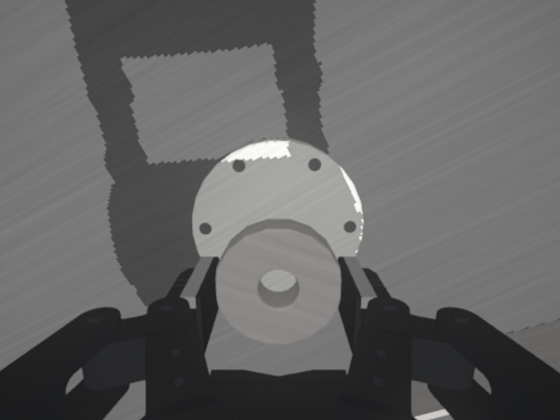

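```bash
python3 -m crank '[[[-1,0,30],[0,0,0],0.3],[[0,0,25],[0,0,0],0.3],[[0,0,10],[0,0,0],0.3],[[0,0,4],[0,0,0],0.3],[[0,0,1.5],[0,0,0],0.3],[[0,0,0],[0,0,0],0.3],[[0,0,0],[0,0,0],0.3]]'
python3 -m crank '[[[0,0,1.5],[0,0,0],0.3],[[0,0,0],[0,0,0],0.3]]'
python3 -m crank '[[[0,0,1],[0,0,0],0.3],[[0,0,0],[0,0,0],0.3]]'
```

```text
time_s: 26.0
ee_pos: [0.6377, -0.2015, 0.2033]
tcp_rot: [0.738, 3.052, -0.0]
contact_force: [0.1, 0.1, -2.1]
finger_gap: 0.0497
grip_force: 63.0
time_s: 26.2
ee_pos: [0.6374, -0.2015, 0.2009]
tcp_rot: [0.739, 3.053, -0.0]
contact_force: [0.4, 0.2, -2.3]
finger_gap: 0.0497
grip_force: 63.0
time_s: 26.4
ee_pos: [0.6373, -0.2015, 0.1996]
tcp_rot: [-0.739, -3.053, -0.0]
contact_force: [0.2, 0.4, -2.3]
finger_gap: 0.0495
grip_force: 63.0
```

```bash
python3 -m crank '[[[0,0,1],[0,0,0],0.3],[[0,0,0],[0,0,0],0.3]]'
```

```text
time_s: 26.6
ee_pos: [0.6373, -0.2014, 0.1993]
tcp_rot: [0.739, 3.053, -0.0]
contact_force: [-3.8, 1.6, 9.0]
finger_gap: 0.0498
grip_force: 64.1
```

```bash
python3 -m crank '[[[0,0,0],[0,0,0],0.8],[[0,0,0],[0,0,0],0.8],[[0,0,0],[0,0,0],0.8],[[0,0,-15],[0,0,0],0.8],[[0,0,-40],[0,0,0],0.8],[[0,0,-40],[0,0,0],0.8],[[0,0,-30],[0,0,0],1],[[0,0,0],[0,0,0],1],[[0,0,0],[0,0,0],1]]'
python3 -c "
from h import *
p,d,c=wrist('w12',amin=300)
blobs(p,d,c['camera_matrix'],c['extrinsics'],zmin=.0325,amin=300)
go(460,-169,320,62.8)"
```

```text
time_s: 27.5
ee_pos: [0.6373, -0.2014, 0.3251]
tcp_rot: [0.738, 3.052, -0.0]
contact_force: [-0.6, 0.3, -0.5]
finger_gap: 0.0854
grip_force: 0.0
px [277. 199.] c 637.2 -200.9 size 51 51 ang 65.4 top 40.3 mean [ 636.5 -200.6]
px [146. 303.] c 614.3 -238.8 size 21 14 ang 13.8 top 196.3 mean [ 611.4 -238. ]
px [379. 329.] c 655.7 -160.6 size 15 22 ang 23.8 top 193.0 mean [ 653.2 -158.3]
px [277. 205.] c 637.2 -200.9 size 51 51 ang 65.4 top 41.0 mean [ 636.5 -200.6]
px [146. 303.] c 614.3 -238.8 size 21 14 ang 13.8 top 196.3 mean [ 611.4 -238. ]
px [395. 321.] c 655.4 -160.4 size 14 22 ang 22.8 top 195.0 mean [ 652.8 -158.2]
t 27.6 at [ 637.1 -201.3  323.8] yaw 62.8 q1 -0.40 q6 -1.49 tilt [-0.0002  0.0001] F [-0.1 -0.   0. ] gap 85.2
az total -0.000 ; shift [172.3 -52.2   3.8] n 5 [ 34.5 -10.4]
```

View pics/w12.png

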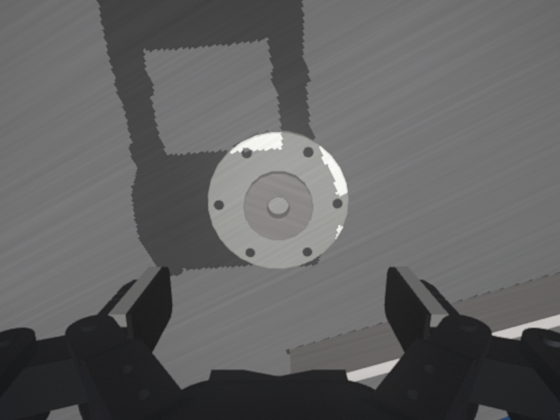

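Flange lies centred (278,206) on the table disc (278,200). Now the pipe.

```bash
python3 -m crank '[[[34.5,-10.4,0],[0,0,0],1],[[34.5,-10.4,0],[0,0,0],1],[[34.5,-10.4,0],[0,0,0],1],[[34.5,-10.4,0],[0,0,0],1],[[34.5,-10.4,0],[0,0,0],1],[[0,0,0],[0,0,0],1],[[0,0,0],[0,0,0],1]]'
python3 -c "
from h import *
p,d,c=wrist('w13',amin=300)
go(460,-169,192,62.8)"
```

```text
time_s: 28.25
ee_pos: [0.4596, -0.1688, 0.3232]
tcp_rot: [-0.739, -3.052, -0.001]
contact_force: [0.3, 0.3, -0.6]
finger_gap: 0.0852
grip_force: 0.0
px [277. 209.] c 459.5 -168.4 size 41 41 ang 47.6 top 50.6 mean [ 459.2 -168.2]
px [145. 303.] c 434.4 -205.9 size 19 14 ang 19.8 top 196.1 mean [ 432.5 -204.7]
px [410. 303.] c 475.9 -126.0 size 13 19 ang 16.9 top 196.0 mean [ 473.6 -125.1]
px [337. 355.] c 609.0 -187.5 size 98 47 ang 55.0 top 26.0 mean [ 608.6 -183.7]
t 28.3 at [ 460.4 -169.   323.4] yaw 62.8 q1 -0.47 q6 -1.57 tilt [-0.0003  0.0002] F [ 1.   0.2 -0.1] gap 85.5
az total -0.000 ; shift [  0.4  -0.2 131.4] n 1 [ 0.4 -0.2]
```

```bash
python3 -m crank '[[[0.5,0,30],[0,0,0],1],[[0,0,40],[0,0,0],1],[[0,0,35],[0,0,0],1],[[0,0,17],[0,0,0],1],[[0,0,8],[0,0,0],1],[[0,0,0],[0,0,0],1],[[0,0,0],[0,0,0],0.2],[[0,0,0],[0,0,0],0.2],[[0,0,0],[0,0,0],0.2],[[0,0,0],[0,0,0],0.2],[[0,0,0],[0,0,0],0.2],[[0,0,0],[0,0,0],0.2],[[0,0,0],[0,0,0],0.2]]'
python3 -m crank '[[[0,0,-15],[0,0,0],0.2],[[0,0,-35],[0,0,0],0.2],[[0,0,-40],[0,0,0],0.2],[[0,0,-30],[0,0,0],0.2],[[0,0,0],[0,0,0],0.2]]'
python3 -c "
from h import *
go(637.2,-201,300,62.8)"
```

```text
time_s: 29.6
ee_pos: [0.46, -0.1687, 0.1948]
tcp_rot: [0.738, 3.052, -0.001]
contact_force: [-0.8, 1.3, 15.1]
finger_gap: 0.0406
grip_force: 58.5
time_s: 30.1
ee_pos: [0.4604, -0.1689, 0.3176]
tcp_rot: [0.737, 3.047, -0.003]
contact_force: [-0.5, 0.3, -1.7]
finger_gap: 0.0404
grip_force: 61.0
t 30.1 at [ 460.4 -168.9  317.6] yaw 62.8 q1 -0.47 q6 -1.57 tilt [ 0.0061 -0.0031] F [-0.5  0.3 -1.7] gap 40.4
az total -0.000 ; shift [-171.9   52.3   17.6] n 5 [-34.4  10.5]
```

```bash
python3 -m crank '[[[-34.4,10.5,0],[0,0,0],0.2],[[-34.4,10.5,0],[0,0,0],0.2],[[-34.4,10.5,0],[0,0,0],0.2],[[-34.4,10.5,0],[0,0,0],0.2],[[-34.4,10.5,0],[0,0,0],0.2],[[0,0,0],[0,0,0],0.2],[[0,0,30],[0,0,0],0.2],[[0,0,30],[0,0,0],0.2],[[0,0,10],[0,0,0],0.2],[[0,0,4],[0,0,0],0.2],[[0,0,0],[0,0,0],0.2],[[0,0,0],[0,0,0],0.2]]'
python3 -c "
from h import *
p,d,c=wrist('w14',amin=300)
go(637.2,-201,235,62.8)"
```

```text
time_s: 31.3
ee_pos: [0.637, -0.2007, 0.241]
tcp_rot: [0.738, 3.052, -0.0]
contact_force: [-0.9, -1.2, -0.9]
finger_gap: 0.0407
grip_force: 60.9
px [279. 318.] c 627.0 -194.2 size 117 18 ang 62.9 top 152.3 mean [ 624.9 -193.2]
t 31.4 at [ 637.  -200.7  241. ] yaw 62.8 q1 -0.39 q6 -1.49 tilt [ 0.0018 -0.0007] F [-0.8 -0.1 -0.9] gap 40.4
az total -0.000 ; shift [-0.3 -0.2  6. ] n 1 [-0.3 -0.2]
```

View pics/w14.png

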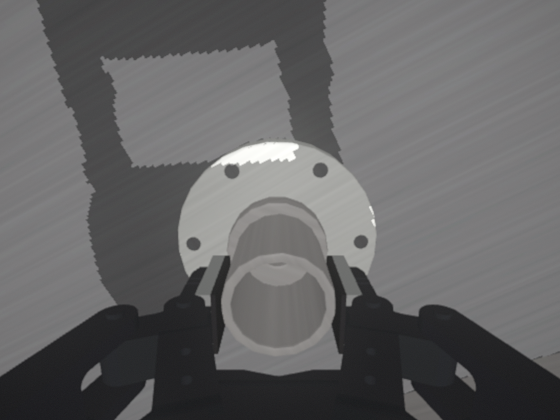

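The pipe is held upright over the flange, around (278,240); I'll lower it to contact.

```bash
python3 -m crank '[[[0,0,3],[0,0,0],0.2],[[0,0,0],[0,0,0],0.2]]'
python3 -m crank '[[[0,0,1.5],[0,0,0],0.2],[[0,0,0],[0,0,0],0.2]]'
python3 -m crank '[[[0,0,1],[0,0,0],0.2],[[0,0,0],[0,0,0],0.2]]'
```

```text
time_s: 31.55
ee_pos: [0.6367, -0.2006, 0.2369]
tcp_rot: [0.739, 3.053, -0.0]
contact_force: [0.6, -0.3, -0.5]
finger_gap: 0.0406
grip_force: 61.0
time_s: 31.75
ee_pos: [0.6366, -0.2005, 0.2351]
tcp_rot: [-0.739, -3.053, -0.0]
contact_force: [0.1, 0.4, -1.1]
finger_gap: 0.0406
grip_force: 61.0
time_s: 31.95
ee_pos: [0.6366, -0.2005, 0.2349]
tcp_rot: [0.739, 3.053, -0.0]
contact_force: [-4.7, 1.3, 10.5]
finger_gap: 0.0404
grip_force: 62.1
```

```bash
python3 -m crank '[[[0,0,0],[0,0,0],0.8],[[0,0,0],[0,0,0],0.8],[[0,0,0],[0,0,0],0.8],[[0,0,0],[0,0,0],0.8],[[0,0,-15],[0,0,0],0.9],[[0,0,-40],[0,0,0],1],[[0,0,-40],[0,0,0],1],[[0,0,-40],[0,0,0],1],[[40,0,0],[0,0,0],1],[[40,0,0],[0,0,0],1],[[40,0,0],[0,0,0],1],[[0,0,0],[0,0,0],1],[[0,0,0],[0,0,0],1]]'
python3 -c "
from h import *
for n in('side','top'):
  print(n);p,d=snapshot(n);cv2.imwrite(f'pics/{n}1.png',p);c=get_calibration(n);blobs(p,d,c['camera_matrix'],c['extrinsics'],amin=100)
  blobs(p,d,c['camera_matrix'],c['extrinsics'],amin=100,zmin=.06)
p,d,c=wrist('w15',amin=300)"
```

```text
time_s: 33.25
ee_pos: [0.5296, -0.1455, 0.3705]
tcp_rot: [0.738, 3.052, -0.0]
contact_force: [1.0, -0.9, -0.4]
finger_gap: 0.0852
grip_force: 0.0
side
px [264. 122.] c 735.8 337.5 size 20 22 ang 19.3 top 82.5 mean [734.6 334.8]
px [184. 133.] c 500.0 471.4 size 257 56 ang 0.3 top 24.1 mean [512.7 482. ]
px [261. 157.] c 640.5 208.8 size 52 47 ang 59.3 top 105.7 mean [639.6 207.3]
px [204. 156.] c 492.3 328.7 size 55 53 ang 16.0 top 49.1 mean [492.5 327.3]
px [380. 211.] c 789.1 -187.5 size 154 10 ang 81.7 top 47.7 mean [ 787.9 -194. ]
px [345. 238.] c 634.7 -203.2 size 42 40 ang 57.4 top 76.3 mean [ 634.4 -203.5]
px [380. 340.] c 497.7 -485.3 size 29 199 ang 88.5 top 19.6 mean [ 497.1 -485.5]
px [261. 144.] c 640.7 208.8 size 52 47 ang 59.3 top 108.3 mean [640.1 208. ]
px [346. 226.] c 634.3 -203.7 size 42 40 ang 61.3 top 88.2 mean [ 634.9 -204. ]
top
px [ 97. 119.] c 772.6 482.3 size 19 50 ang 70.5 top 68.9 mean [769.6 484. ]
px [357. 116.] c 790.6 -184.8 size 152 7 ang 81.3 top 51.2 mean [ 789.  -189.9]
px [150. 124.] c 739.5 341.7 size 21 19 ang 10.8 top 90.8 mean [737. 341.]
px [472. 120.] c 781.8 -486.9 size 25 36 ang 88.9 top 32.2 mean [ 787.  -490.7]
px [202. 170.] c 642.2 211.7 size 48 46 ang 61.4 top 109.1 mean [641.4 211.6]
px [ 93. 221.] c 501.7 475.9 size 50 258 ang 89.5 top 27.4 mean [511.1 486.4]
px [473. 227.] c 499.5 -482.0 size 33 199 ang 86.6 top 21.3 mean [ 503.6 -482.7]
px [152. 226.] c 494.0 331.0 size 53 53 ang 7.1 top 52.4 mean [494.4 331.5]
px [147. 124.] c 738.0 341.6 size 19 18 ang 23.6 top 93.4 mean [736. 341.]
px [197. 164.] c 641.7 211.5 size 48 46 ang 61.4 top 111.5 mean [641.4 211.5]
px [277. 308.] c 635.5 -199.5 size 42 41 ang 6.4 top 83.9 mean [ 635.1 -199.3]
```

View pics/side1.png

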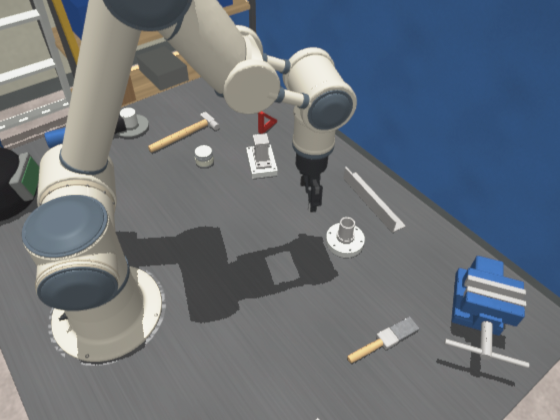

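Both stacks stand as intended: the square one near (261,157) and the pipe on its flange near (345,238). The bystanders haven't moved and the arm is clear.

```bash
python3 -c "
from rig import *
print(job_done())"
```

```text
the job is handed in; nothing more can be done
None
```

I built both post feet and handed the job in at about 33 s: by camera each piece sits within about 3 mm of centre and squared up, everything is released, and the tin, hammer and brush have not moved; the hand-in returned no verdict.

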